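Run the row of ring blocks home and shut the keeper

ROBOT

A 6-joint arm with a two-finger parallel gripper is mounted at the origin on a cart in front of the work surface, level with it; the furniture and walls round the work are solid. World frame = base frame: x ahead of the robot, y to its left, z up, the work surface at z = 0. Lengths are in m, angles in rad, forces in N, time in s.
With the tool pointing down it reaches from about 0.225 to 0.725 m from the base axis. Payload 3.1 kg.
Tool frame: the origin (TCP) lies at the very end of the fingers, on their centre line; the grasp point (between the pads) lies 19 mm behind it (ctrl.hold_point_z is the z of the grasp point in the tool frame, in m); z points along the fingers, y is the line along which they close (so a half turn about z gives the same grasp; the last joint's range is limited). The gripper opens to 85 mm and grips with 20 to 120 N. Pads are 22 mm wide; open, the fingers measure 114 mm over their backs; the gripper's body (76 mm by 85 mm) begins 54 mm behind the grasp point. The pads swing forward as they close: fully open they stand 13 mm farther back than shut.
Start: joints at [0.981, 0.048, 0.099, 1.622, 0, 1.443], TCP at [0.234, 0.47, 0.231] pointing down, gripper open.
Joint ranges: [-2.91, 2.91], [-0.99, 1.94], [-1.21, 1.42], [-2.12, 2.29], [-1.49, 1.47], [-3.14, 3.14]. Speed limits (rad/s): [2.79, 2.79, 3.14, 3.14, 3.14, 3.14].

INTERFACE

Orientations are given as a rotation vector (axis times angle).
In Python, from cell import ctrl gives the robot as it stands.
- The arm moves only by the tool send_rows, never from a script. Its argument "increments" is a list of rows, each a list of 4 numbers: the shift along the tool's x, y, z in m, then the turn about the tool's z in degrees. In form: [[dx, dy, dz, roll], ...]. A call has 1 to 5 rows; each row shifts and turns the commanded pose from where the row before left it, along the tool's axes as they then stand; what a row does not reach is not made up. A row lasts 1/8 s, in which the tool goes at most 62.5 mm and 10.7 degrees, less where a joint would pass 70% of its speed; a pose out of reach is approached as far as the arm can. A call with a gripper value outside its range is refused whole. "claw" is the closure in counts, from 0 (fully open) to 255 (shut), set as the call begins (left out, the last holds). The fingers move at their own pace and stop on an object; "force" is the grip in N (left out, the last holds). Time passes only in rows, so rows that do not move let the fingers close. It gives the time, the measured TCP pose, the force, the opening and the grip force at its end, in the units of the state.
- ctrl.read_state(): the state, without advancing time (a new reading comes with each control period).
- ctrl.camera(name): name is "side" or "top"; returns the picture (400x640x3 uint8, blue, green, red); there is no depth.
- ctrl.camera_info(name): a dict with "camera_matrix" (3x3 intrinsics, pixels), "dist" ([k1, k2, p1, p2, k3] as OpenCV has them; the pictures are not rectified), "pose" (4x4, takes a point from camera to world coordinates). Camera axes: x right, y down, z forward; pixel columns grow to the right and rows downward; lengths in m; the calibration is good to about 2 mm. A picture is of the moment at which its call begins. camera_info takes no time and is no camera call.
- ctrl.sign_off(): hands the job in; it is judged then, once.
Trained networks look in the newest picture that a camera, given by its name, has taken for a name from the list of things; names that differ only in an ending like _2 or _b are one class to them, and where a whole thing is asked for, a point or a joint stands for the part that bears it (a point fixed in the world has none). Each returns a list of dicts, best first, with "score" (0 to 1); they miss things now and then, are a little off and sometimes report something else, mostly with a low value. They report only what shows in the picture. A call takes as long as a camera call.
- ctrl.regions_of(name, camera): "region" (400x640 bool, what is visible of it) and "position" ([row, column] in pixels, amid what is visible of it).
- ctrl.tip_of(name, camera): "position" ([row, column] in pixels: a listed point, or the origin of a listed thing).
The state is a dict: "time": time; "q": joint angles; "joint_vel": joint speeds; "tau": joint torques, N m; "ee_pos": TCP position; "ee_rot": TCP orientation; "wrist_force": force on the tool from outside, world axes, zero at the start; "ft_torque": the same for the moment, N m; "opening": opening from 0.0 (shut) to 1.0 (fully open); "grasp_force": force on a finger pad.
Only numpy, scipy, OpenCV 4.12 (cv2) and the standard library are available. Lean on these libraries where they do the work, as an engineer would, in place of code of your own. Each camera call takes 0.05 s, during which the arm holds its last target. There are 200 camera calls.

TASK

Push the row of four ring blocks along its rail as one train, from behind the last block, until the first block is hard against the end stop and no gaps are left; then push the keeper arm round by its thumb tab until it lies fully shut across the rail behind the row. Only push: do not pinch the blocks, their rings or the keeper, lift nothing, keep the row together on the way, and leave the other things on the bench where they are.

Things in the scene. Friction and masses are not known exactly. Their poses are not given: they have to be found in the camera images.
- rail: Fixed aluminium U-channel, 270 x 54 mm. Origin: centre of its underside, on the bench. +x: along the channel to the end stop; +y: keeper's side; z up. Floor 4 mm above the bench, 48 mm wide inside; walls 3 mm thick, tops 12 mm above the bench. End stop: block across the channel, 24 mm high, face at x = 125 mm; the other end (x = -135) is open. Lugs near the ends reach y = +-44 mm.
- stop_face (a point): Middle of the end stop's face, 13 mm above the bench, on the channel's centre line; axes as the rail's.
- keeper_pivot (a point): Pivot of the keeper, on a boss outside the +y wall at rail x = 13 mm, y = 37 mm, 16.5 mm above the bench; axes as the rail's, the pivot axis is z.
- keeper (a joint): Keeper: dark steel arm 64 mm long from the pivot, 10 mm wide, passing just over the walls. Angle in rad: 0 = along the rail's -x, outside the wall (negative: farther out); it grows counter-clockwise from above to a firm stop at 1.571, shut: across the channel along -y, 3 mm behind a row fully home (it strikes one that is not). Friction 0.02 N m holds it; no spring.
- keeper_tab (a point): Middle of the upright thumb tab on the keeper, 52 mm from the pivot: 22 mm along the arm, 6 mm thick, from 20 to 41 mm above the bench (point at 30 mm). Its x points along the arm from tip to pivot; to shut the keeper the tab is pushed toward its -y.
- block1_mid (a point): First block of the row, nearest the end stop: loose light-wood block, 26 mm along the rail, 46 across, 18 high, 20 to 50 g, lying in the channel; a thin ring stands crosswise in a slit on top, reaching 33 mm above the bench. Point at the centre of the wood; axes as the rail's. Fully home: rail x = 112 mm. At the start the blocks touch to within 0.5 mm.
- block2_mid (a point): Second block of the row: loose light-wood block, 26 mm along the rail, 46 across, 18 high, 20 to 50 g, lying in the channel; a thin ring stands crosswise in a slit on top, reaching 33 mm above the bench. Point at the centre of the wood; axes as the rail's. Fully home: rail x = 86 mm.
- block3_mid (a point): Third block of the row: loose light-wood block, 26 mm along the rail, 46 across, 18 high, 20 to 50 g, lying in the channel; a thin ring stands crosswise in a slit on top, reaching 33 mm above the bench. Point at the centre of the wood; axes as the rail's. Fully home: rail x = 60 mm.
- block4_mid (a point): Fourth and last block of the row, the one to push on: loose light-wood block, 26 mm along the rail, 46 across, 18 high, 20 to 50 g, lying in the channel; a thin ring stands crosswise in a slit on top, reaching 33 mm above the bench. Point at the centre of the wood; axes as the rail's. Fully home: rail x = 34 mm.
- loupe_mid (a point): Steel eye loupe, 22 mm wide, 14 mm high; lies by the rail, not to be disturbed. Point 5 mm above the middle of its underside.
- stud_tile_mid (a point): White display tile with studs, 27 x 48 mm, 15 mm high; lies by the rail, not to be disturbed. Point 5 mm above the middle of its underside.
- drill_case_mid (a point): Flat clear case with a yellow card, 37 x 27 x 11 mm; lies by the rail, not to be disturbed. Point 5 mm above the middle of its underside.
- silver_ring_mid (a point): Loose silver ring, 21 x 24 mm, lying flat; lies by the rail, not to be disturbed. Point 5 mm above the middle of its underside.

How it is judged:
On the way, in this order (a step that is already met when the one before it is completed fails the run):
1. the whole row is home against the end stop (each block within 2.5 mm) while the keeper is still open (x of block1_mid in the frame of rail above 0.1095 m and x of block2_mid in the frame of rail above 0.0835 m and x of block3_mid in the frame of rail above 0.0575 m and x of block4_mid in the frame of rail above 0.0315 m and z of each of block1_mid, block2_mid, block3_mid, block4_mid in the frame of rail below 0.016 m and value of joint keeper below 0.6 rad), for 0.2 s.
2. the keeper is shut across the rail (value of joint keeper above 1.47 rad), for 0.2 s.
At the end, for the whole second after the job is handed in: All four blocks lie flat in the channel, each within 3 mm of its place in a closed row against the end stop, and the keeper is shut across the rail behind them (angle above 1.47 rad) (x of block1_mid in the frame of rail above 0.109 m and x of block2_mid in the frame of rail above 0.083 m and x of block3_mid in the frame of rail above 0.057 m and x of block4_mid in the frame of rail above 0.031 m and z of each of block1_mid, block2_mid, block3_mid, block4_mid in the frame of rail below 0.016 m and value of joint keeper above 1.47 rad); the robot touches nothing.
It fails at once if a block is lifted off the channel floor (more than 6 mm) or tipped (more than 0.35 rad) (z of any of block1_mid, block2_mid, block3_mid, block4_mid in the frame of rail above 0.019 m or angle between any of block1_mid, block2_mid, block3_mid, block4_mid's own z axis and vertical above 0.35 rad).
It fails at once if the row is pulled apart: a gap of more than 10 mm between neighbouring blocks (distance between block1_mid and block2_mid above 0.036 m or distance between block2_mid and block3_mid above 0.036 m or distance between block3_mid and block4_mid above 0.036 m).
It fails at once if the gripper takes hold of a block or its ring: its grasp point comes down over the middle of a block ((horizontal distance between the grasp point and block1_mid below 0.012 m and height (world z) of the grasp point below 0.05 m) or (horizontal distance between the grasp point and block2_mid below 0.012 m and height (world z) of the grasp point below 0.05 m) or (horizontal distance between the grasp point and block3_mid below 0.012 m and height (world z) of the grasp point below 0.05 m) or (horizontal distance between the grasp point and block4_mid below 0.012 m and height (world z) of the grasp point below 0.05 m)).
It fails at once if the gripper takes hold of the keeper's tab: its grasp point comes over the tab, low (x of the grasp point in the frame of keeper_tab between -0.014 and 0.014 m and y of the grasp point in the frame of keeper_tab between -0.005 and 0.005 m and height (world z) of the grasp point below 0.05 m).
It fails at once if another thing on the bench is moved by more than 15 mm (distance of any of loupe_mid, stud_tile_mid, drill_case_mid, silver_ring_mid from where it was at the start of the episode above 0.015 m).
It also fails if it takes over 45 s, if anything falls off the work surface, if the arm or the gripper's body presses on something with over 40 N, if the wrist force passes 120 N, or if a joint passes its speed limit or range.

## Working session

There is one attempt and no reset: what is moved stays moved. The work goes in short steps, Python scripts to look and compute and a tool call to move; the robot and the scene stay as the last step left them, time stands still between calls to the robot, and variables do not carry over. Pictures are saved under pics/ and viewed, at most 10 in all, crops included, and the job is handed in when it is done.

Besides the shell and the picture viewer there is one more tool, called after "Emit:" as name(argument=value, ...) on one line, values as JSON. send_rows: Moves the arm, as the interface text tells. Its arguments: {"type":"object","properties":{"increments":{"type":"array","items":{"type":"array","items":{"type":"number"}}},"claw":{"type":"number"},"force":{"type":"number"}},"required":["increments"]}

```bash
mkdir -p pics
cat > h.py <<'E'
import numpy as np, cv2
from cell import ctrl
def ray(cam,rc):
    i=ctrl.camera_info(cam);K=np.array(i["camera_matrix"],float);d=np.array(i["dist"],float);P=np.array(i["pose"])
    u=cv2.undistortPoints(np.array([[[rc[1],rc[0]]]],float),K,d)[0,0]
    return P[:3,3],P[:3,:3]@np.array([u[0],u[1],1])
def at(cam,rc,z):
    o,v=ray(cam,rc);return o+v*(z-o[2])/v[2]
def proj(cam,p):
    i=ctrl.camera_info(cam);P=np.linalg.inv(np.array(i["pose"]))
    r=cv2.Rodrigues(P[:3,:3])[0]
    return cv2.projectPoints(np.array([p],float),r,P[:3,3],np.array(i["camera_matrix"],float),np.array(i["dist"],float))[0][0,0]
E
python3 - <<'E'
from h import *
zs=dict(stop_face=.013,keeper_pivot=.0165,keeper_tab=.03,block1_mid=.013,block2_mid=.013,block3_mid=.013,block4_mid=.013,rail=0,loupe_mid=.005,stud_tile_mid=.005,drill_case_mid=.005,silver_ring_mid=.005)
for c in("top","side"):
    cv2.imwrite(f"pics/{c}0.png",ctrl.camera(c))
    print(c,np.round(np.array(ctrl.camera_info(c)["pose"])[:3,3],3))
    for n,z in zs.items():
        for r in ctrl.tip_of(n,c)[:2]:
            print(n,round(r["score"],2),np.round(r["position"]),np.round(at(c,r["position"],z)[:2],4))
s=ctrl.read_state();print(s,ctrl.hold_point_z)
E
```

```text
top [0.387 0.14  0.914]
stop_face 0.55 [190. 390.] [0.4961 0.0407]
keeper_pivot 0.63 [176. 321.] [0.5217 0.1615]
keeper_tab 0.68 [200. 335.] [0.4781 0.1365]
keeper_tab 0.52 [176. 293.] [0.5195 0.2099]
block1_mid 0.75 [196. 367.] [0.4866 0.081 ]
block1_mid 0.58 [178. 293.] [0.5196 0.2115]
block2_mid 0.86 [199. 351.] [0.4813 0.1091]
block2_mid 0.68 [199. 336.] [0.4811 0.1347]
block3_mid 0.71 [199. 335.] [0.4815 0.1368]
block4_mid 0.65 [200. 326.] [0.4809 0.1538]
rail 0.88 [203. 318.] [0.4758 0.1677]
loupe_mid 0.42 [256. 274.] [0.3825 0.2441]
stud_tile_mid 0.64 [244. 332.] [0.4036 0.1421]
stud_tile_mid 0.53 [162. 365.] [0.5492 0.0839]
drill_case_mid 0.55 [256. 273.] [0.3816 0.2463]
silver_ring_mid 0.44 [163. 364.] [0.5474 0.0843]
side [ 0.091 -0.495  0.463]
stop_face 0.57 [244. 349.] [0.495  0.0483]
keeper_pivot 0.79 [206. 322.] [0.5208 0.1699]
keeper_tab 0.8 [186. 306.] [0.5218 0.2279]
keeper_tab 0.58 [236. 273.] [0.3911 0.1088]
block1_mid 0.9 [236. 334.] [0.4877 0.0807]
block2_mid 0.67 [230. 326.] [0.4867 0.1034]
block2_mid 0.65 [209. 323.] [0.5188 0.1645]
block4_mid 0.71 [216. 307.] 
[... 164 characters left out ...]
 0.43 [230. 362.] [0.5467 0.0835]
{'time': 1.3, 'q': array([9.81217524e-01, 4.79984003e-02, 9.92282087e-02, 1.62199989e+00,
       6.74913413e-06, 1.44298809e+00]), 'joint_vel': array([ 0.00115457,  0.00100131,  0.00027289, -0.00189442, -0.0001571 ,
        0.00028988]), 'tau': array([ 1.33654805e-03, -3.38640583e+01,  3.20156872e+01,  1.11956939e-03,
       -1.32634614e-04, -7.27592493e-06]), 'ee_pos': array([0.23392062, 0.47001065, 0.23132655]), 'ee_rot': array([7.18919527e-01, 3.05822513e+00, 4.23164415e-05]), 'wrist_force': array([ 0.27186795, -0.45095636,  0.32199928]), 'ft_torque': array([-0.05840545,  0.01270592,  0.00721573]), 'grasp_force': 0.0, 'opening': 1.000711312520755} -0.0187
```

Run:
```python
import cv2
a=cv2.imread("pics/top0.png")[130:280,230:430];cv2.imwrite("pics/top0c.png",cv2.resize(a,None,fx=4,fy=4,interpolation=2))
a=cv2.imread("pics/side0.png")[150:290,210:400];cv2.imwrite("pics/side0c.png",cv2.resize(a,None,fx=4,fy=4,interpolation=2))
```

```text
(no output)
```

View pics/top0c.png

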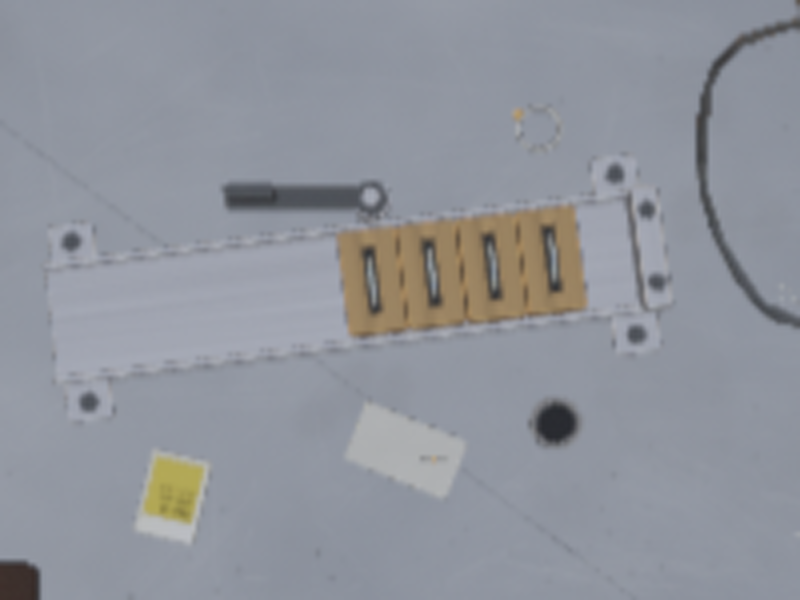

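View pics/side0c.png

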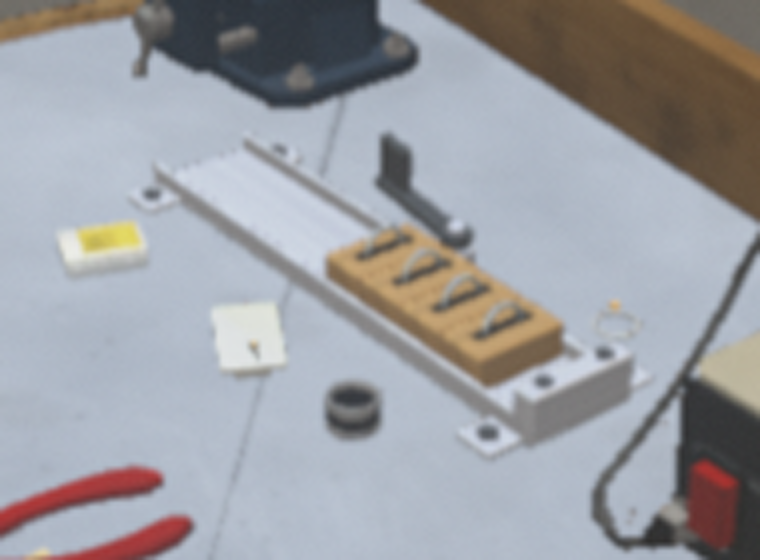

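The top view shows the rail running left to right with the stop at the right. The row's back face is near crop column 345, the keeper is open (tab at ~(250,193), pivot at (371,197)), and the tile, loupe and case are on the near side with the silver ring on the far side. The side view agrees: the networks put the decoys mixed up but the rail features are right.

Run:
```python
from h import *
from scipy.optimize import least_squares
# top crop px, rail coords
pt=[((48,266),(-.135,.027,.012)),((57,382),(-.135,-.027,.012)),((629,196),(.125,.027,.024)),((641,313),(.125,-.027,.024)),((371,197),(.013,.037,.02))]
ps=[((157,168),(-.135,-.027,.012)),((249,138),(-.135,.027,.012)),((459,229),(.013,.037,.022))]
obs=[("top",130+y/4,230+x/4,p) for (x,y),p in pt]+[("side",150+y/4,210+x/4,p) for (x,y),p in ps]
def W(s,p):
    c,n=np.cos(s[2]),np.sin(s[2]);return [s[0]+c*p[0]-n*p[1],s[1]+n*p[0]+c*p[1],p[2]]
def f(s): return np.concatenate([proj(c,W(s,p))-[u,v] for c,v,u,p in obs])
o=least_squares(f,[.478,.167,-1.47],loss="soft_l1")
s=o.x;print(s,np.round(f(s).reshape(-1,2),1).tolist());np.save("rail.npy",s)
def R(w): 
    d=np.array(w[:2])-s[:2];c,n=np.cos(s[2]),np.sin(s[2]);return np.round([c*d[0]+n*d[1],-n*d[0]+c*d[1]],4)
for nm,c,x,y,z in[("b4 back top edge","top",342,285,.022),("b1 front","top",580,258,.022),("tip","top",224,196,.0165),("tab","top",250,192,.041),("tab side","side",397,160,.03)]:
    o=(130,230) if c=="top" else (150,210)
    print(nm,R(at(c,(o[0]+y/4,o[1]+x/4),z)))
from scipy.spatial.transform import Rotation as Ro
st=ctrl.read_state();print(Ro.from_rotvec(st["ee_rot"]).as_matrix().round(3))
```

```text
[ 0.47715922  0.16583206 -1.46363677] [[-0.8, -1.4], [-0.2, -0.1], [1.0, -1.4], [1.9, 0.1], [0.9, 0.3], [-1.2, -1.0], [-0.4, -1.3], [-1.3, -0.2]]
b4 back top edge [-0.0052  0.0004]
b1 front [0.0988 0.0005]
tip [-0.0527  0.0459]
tab [-0.0396  0.0426]
tab side [-0.041  0.047]
[[-0.895  0.446  0.   ]
 [ 0.446  0.895  0.   ]
 [ 0.     0.    -1.   ]]
```

Emit:
send_rows(increments=[[0,0,0,10],[0,0,0,10],[0,0,0,10],[0,0,0,10],[0,0,0,10]], claw=255, force=40)

```text
time: 1.92
ee_pos: [0.2339, 0.47, 0.2313]
ee_rot: [-1.951, -2.462, 0.0]
wrist_force: [-0.6, -0.3, -0.9]
opening: 0.0
grasp_force: 0.0
```

Emit:
send_rows(increments=[[0,0,0,7.4],[0,0,0,0]])

```text
time: 2.17
ee_pos: [0.2339, 0.47, 0.2313]
ee_rot: [-2.097, -2.339, -0.0]
wrist_force: [-0.6, -0.8, -0.3]
opening: 0.002
grasp_force: 0.0
```

```bash
cat >> h.py <<'E'
from scipy.spatial.transform import Rotation as Ro
S=np.load("rail.npy")
def r2w(p):
    c,n=np.cos(S[2]),np.sin(S[2]);return np.array([S[0]+c*p[0]-n*p[1],S[1]+n*p[0]+c*p[1],p[2]])
def w2r(w):
    c,n=np.cos(S[2]),np.sin(S[2]);d=np.array(w[:2])-S[:2];return np.array([c*d[0]+n*d[1],-n*d[0]+c*d[1],w[2]])
def show(*targets):
    s=ctrl.read_state();M=Ro.from_rotvec(s["ee_rot"]).as_matrix();p=np.array(s["ee_pos"])
    print("t",round(s["time"],2),"rail",w2r(p).round(4),"world",p.round(4),"yaw-rail deg",np.degrees(np.arctan2(M[1,0],M[0,0])-S[2]).round(2),"F",np.round(s["wrist_force"],1),"op",round(s["opening"],2),"q6",round(s["q"][5],2))
    for t in targets:
        w=r2w(t);print(t,"tool shift",(M.T@(w-p)).round(4));p=w
E
python3 -c "
from h import *
show((-.06,0,.23),(-.06,0,.06),(-.06,0,.009))"
```

```text
t 2.17 rail [-0.3284 -0.2093  0.2313] world [0.2339 0.47   0.2313] yaw-rail deg 180.09 F [-0.6 -0.8 -0.3] op 0.0 q6 2.44
(-0.06, 0, 0.23) tool shift [-0.2688  0.2089  0.0013]
(-0.06, 0, 0.06) tool shift [-0.   -0.    0.17]
(-0.06, 0, 0.009) tool shift [-0.    -0.     0.051]
```

Emit:
send_rows(increments=[[-0.03,0,0,0],[-0.04,0,0,0],[-0.04,0,0,0],[-0.04,0.02,0,0],[-0.04,0.03,0,0]])

```text
time: 2.8
ee_pos: [0.3041, 0.2855, 0.2317]
ee_rot: [2.094, 2.341, 0.002]
wrist_force: [0.8, -0.7, 0.6]
opening: -0.002
grasp_force: 0.0
```

Emit:
send_rows(increments=[[-0.04,0.04,0,0],[-0.039,0.04,0,0],[0,0.04,0.02,0],[0,0.025,0.04,0],[0,0.014,0.04,0]])

```text
time: 3.42
ee_pos: [0.4723, 0.2247, 0.1305]
ee_rot: [2.097, 2.338, 0.002]
wrist_force: [-0.6, -0.5, 0.3]
opening: 0.004
grasp_force: 0.0
```

Emit:
send_rows(increments=[[0,0,0.04,0],[0,0,0.02,0],[0,0,0,0]])

```text
time: 3.8
ee_pos: [0.4686, 0.2242, 0.069]
ee_rot: [-2.096, -2.337, 0.007]
wrist_force: [-0.6, 0.2, -0.0]
opening: -0.002
grasp_force: 0.0
```

```bash
python3 -c "
from h import *
show((-.06,0,.06),(-.06,0,.009))
t=ctrl.camera('top')[130:280,230:430];s=ctrl.camera('side')[150:290,210:400]
f=lambda a:cv2.resize(a,(400,300),interpolation=2)
cv2.imwrite('pics/a1.png',cv2.hconcat([f(t),f(s)]))"
```

```text
t 3.8 rail [-0.059  -0.0023  0.069 ] world [0.4686 0.2242 0.069 ] yaw-rail deg 180.1 F [-0.6  0.2 -0. ] op -0.0 q6 1.78
(-0.06, 0, 0.06) tool shift [0.001  0.0024 0.009 ]
(-0.06, 0, 0.009) tool shift [0.0001 0.0003 0.051 ]
```

View pics/a1.png

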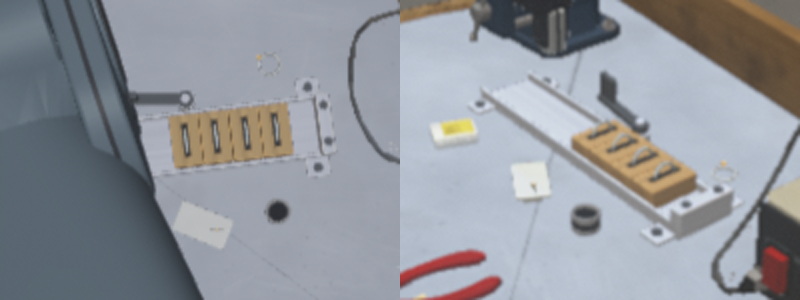

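The top half shows the arm covering the left of the rail with the row untouched. The side half shows no gripper at all over the rail, which is impossible at this pose, so I'll retake it.

```bash
python3 -c "
from h import *
s=ctrl.camera('side');p=ctrl.read_state()['ee_pos'];print(proj('side',p))
cv2.imwrite('pics/a2.png',s[60:300,150:470])"
```

```text
[281.99087778 171.87292084]
```

View pics/a2.png

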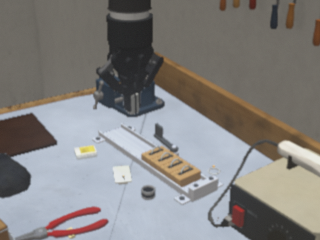

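The fresh side view shows the gripper at crop (132,108), which is image (282,168). The TCP projects to (282,172), so they match; it was just dark against the vise. I'll lower it behind the row.

Emit:
send_rows(increments=[[0,0.0024,0.02,0],[0,0,0.02,0],[0,0,0.012,0],[0,0,0.007,0],[0,0,0,0]])

```text
time: 4.58
ee_pos: [0.4729, 0.2252, 0.0125]
ee_rot: [-2.099, -2.337, -0.0]
wrist_force: [-0.5, -0.4, 0.9]
opening: 0.001
grasp_force: 0.0
```

```bash
python3 -c "
from h import *
show((-.02,0,.009),(.01,0,.009))
t=ctrl.camera('top')[130:280,230:430];s=ctrl.camera('side')[130:250,230:390]
f=lambda a:cv2.resize(a,(400,300),interpolation=2)
cv2.imwrite('pics/a3.png',cv2.hconcat([f(t),f(s)]))"
```

```text
t 4.58 rail [-0.0595  0.0021  0.0125] world [0.4729 0.2252 0.0125] yaw-rail deg 180.01 F [-0.5 -0.4  0.9] op 0.0 q6 1.78
(-0.02, 0, 0.009) tool shift [-0.0395 -0.0021  0.0035]
(0.01, 0, 0.009) tool shift [-0.03 -0.   -0.  ]
```

View pics/a3.png

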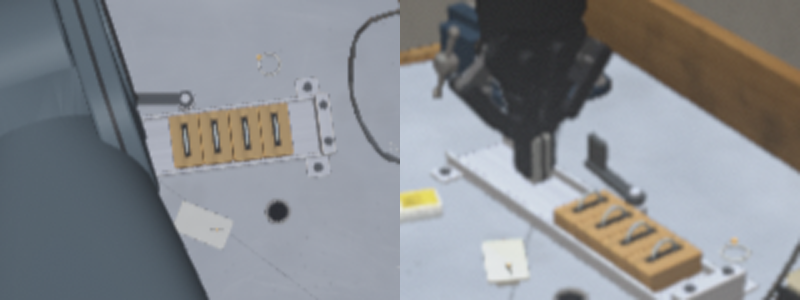

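The fingers are shut and upright in the channel behind the row, with the tips at crop ~(537,180) and clear of both walls. I'll advance slowly and watch the force.

Emit:
send_rows(increments=[[-0.01,-0.001,0.002,0],[-0.015,-0.001,0,0],[-0.01,0,0,0],[-0.005,0,0,0],[-0.004,0,0,0]])

```text
time: 5.3
ee_pos: [0.4757, 0.1808, 0.0104]
ee_rot: [-2.1, -2.336, -0.001]
wrist_force: [0.4, 1.5, 0.2]
opening: -0.0
grasp_force: 0.5
```

Emit:
send_rows(increments=[[-0.004,0,0,0],[-0.004,0,0,0],[-0.004,0,0,0],[-0.004,0,0,0],[-0.003,0,0,0]])

```text
time: 5.92
ee_pos: [0.4777, 0.1622, 0.0104]
ee_rot: [-2.099, -2.337, -0.0]
wrist_force: [-0.1, 1.9, 0.9]
opening: -0.001
grasp_force: 0.7
```

Emit:
send_rows(increments=[[-0.003,0,0,0],[-0.002,0,0,0],[-0.001,0,0,0],[0,0,0,0]])

```text
time: 6.42
ee_pos: [0.4782, 0.157, 0.0104]
ee_rot: [-2.098, -2.337, -0.002]
wrist_force: [-0.3, 4.0, 1.2]
opening: 0.004
grasp_force: 2.1
```

```bash
python3 -c "
from h import *
show((.01,0,.009))
t=ctrl.camera('top')[130:280,230:430];s=ctrl.camera('side')[130:250,230:390]
f=lambda a:cv2.resize(a,(400,300),interpolation=2)
cv2.imwrite('pics/a4.png',cv2.hconcat([f(t),f(s)]))"
```

```text
t 6.42 rail [0.0089 0.0001 0.0104] world [0.4782 0.157  0.0104] yaw-rail deg 180.02 F [-0.3  4.   1.2] op 0.0 q6 1.65
(0.01, 0, 0.009) tool shift [-0.0011 -0.0001  0.0014]
```

View pics/a4.png

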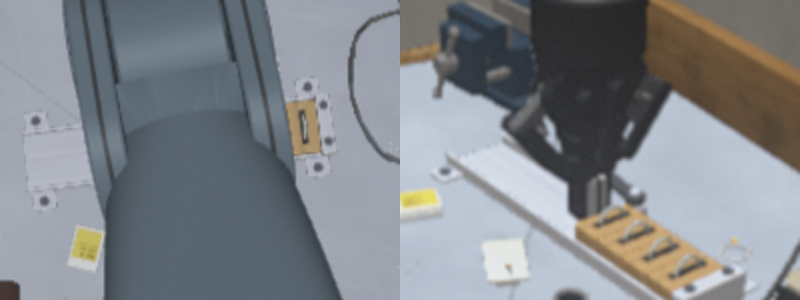

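The row is together and block 1 reaches the end stop, and the force is starting to rise. I'll press a bit more to confirm it's home.

Emit:
send_rows(increments=[[-0.001,0,0,0],[-0.001,0,0,0],[0,0,0,0]])

```text
time: 6.9
ee_pos: [0.478, 0.1569, 0.0104]
ee_rot: [-2.094, -2.335, -0.006]
wrist_force: [-2.0, 8.3, 0.5]
opening: -0.0
grasp_force: 4.6
```

Emit:
send_rows(increments=[[-0.001,0,0,0],[-0.001,0,0,0],[0,0,0,0],[0,0,0,0]])

```text
time: 7.4
ee_pos: [0.4777, 0.1568, 0.0105]
ee_rot: [-2.091, -2.334, -0.01]
wrist_force: [-2.6, 13.7, 1.8]
opening: 0.001
grasp_force: 6.7
```

Position is stalled at 14 N, so the row is home. Now I'll back off, lift, turn, and go outside the keeper tab.

Emit:
send_rows(increments=[[0.004,0,0,0],[0.006,0,0,0],[0.017,0,0,0],[0.017,0,-0.01,0],[0,0,-0.03,0]])

```text
time: 8.02
ee_pos: [0.472, 0.1973, 0.0492]
ee_rot: [-2.095, -2.338, 0.006]
wrist_force: [0.9, -0.3, 0.5]
opening: -0.003
grasp_force: 0.0
```

Emit:
send_rows(increments=[[0,0,-0.04,0],[0,0,0,-10],[0,0,0,-10],[0,0,0,-10],[0,0,0,-10]])

```text
time: 8.65
ee_pos: [0.4742, 0.197, 0.0912]
ee_rot: [1.164, 2.917, 0.0]
wrist_force: [1.0, -0.4, -0.3]
opening: 0.002
grasp_force: 0.0
```

Emit:
send_rows(increments=[[0,0,0,-10],[0,0,0,-10],[0,0,0,-10],[0,0,0,-10],[0,0,0,-2]])

```text
time: 9.28
ee_pos: [0.4742, 0.1969, 0.091]
ee_rot: [0.05, 3.14, -0.0]
wrist_force: [0.5, -0.0, 0.2]
opening: 0.003
grasp_force: 0.0
```

```bash
python3 -c "
from h import *
show((-.035,.07,.085),(-.035,.07,.027))
t=ctrl.camera('top')[130:280,230:430];s=ctrl.camera('side')[130:250,230:390]
for n in ['block1_mid','block4_mid']:
  for c in ('side',):
    for r in ctrl.tip_of(n,c)[:2]: print(n,r['score'],w2r(at(c,r['position'],.013)))
for r in ctrl.tip_of('keeper_tab','side')[:2]: print(r['score'],w2r(at('side',r['position'],.03)))
f=lambda a:cv2.resize(a,(400,300),interpolation=2)
cv2.imwrite('pics/a5.png',cv2.hconcat([f(t),f(s)]))"
```

```text
t 9.28 rail [-0.0312  0.0004  0.091 ] world [0.4742 0.1969 0.091 ] yaw-rail deg 262.04 F [ 0.5 -0.   0.2] op 0.0 q6 0.29
(-0.035, 0.07, 0.085) tool shift [-0.0684  0.0134  0.0061]
(-0.035, 0.07, 0.027) tool shift [0.0001 0.     0.058 ]
block1_mid 0.68 [ 0.10682478 -0.00191662  0.013     ]
block4_mid 0.82 [0.03762027 0.00765239 0.013     ]
0.74 [-0.04490847  0.04773398  0.03      ]
```

View pics/a5.png

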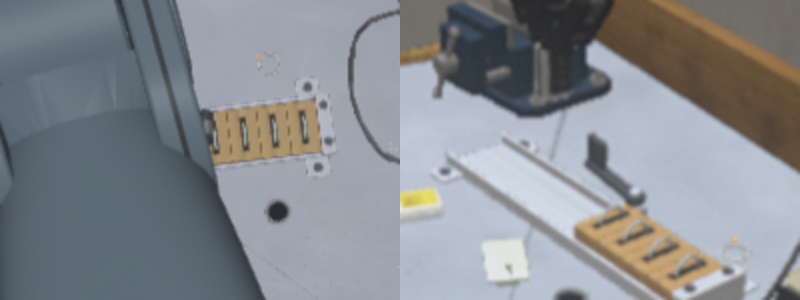

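The row is closed against the stop (block 1 touches at top crop ~(320,128)), the keeper is still open, and the bench items haven't moved. Going outside the tab.

Emit:
send_rows(increments=[[-0.03,0.005,0,0],[-0.035,0.005,0,0],[-0.005,0.0034,0,0],[0,0,0,0]])

```text
time: 10.02
ee_pos: [0.544, 0.2073, 0.09]
ee_rot: [-0.052, -3.14, 0.0]
wrist_force: [-0.5, -0.1, -0.6]
opening: 0.002
grasp_force: 0.0
```

Emit:
send_rows(increments=[[0,0,0.03,0],[0,0,0.025,0],[0,0,0.01,0],[0,0,0,0]])

```text
time: 10.52
ee_pos: [0.5432, 0.2071, 0.0248]
ee_rot: [-0.051, -3.139, 0.001]
wrist_force: [0.4, -0.2, 0.2]
opening: 0.0
grasp_force: 0.0
```

```bash
python3 -c "
from h import *
show((-.035,.07,.026))
t=ctrl.camera('top')[130:280,230:430];s=ctrl.camera('side')[130:250,230:390]
f=lambda a:cv2.resize(a,(400,300),interpolation=2)
cv2.imwrite('pics/a6.png',cv2.hconcat([f(t),f(s)]))"
```

```text
t 10.53 rail [-0.034   0.07    0.0248] world [0.5432 0.2071 0.0248] yaw-rail deg 262.01 F [ 0.4 -0.2  0.2] op 0.0 q6 0.28
(-0.035, 0.07, 0.026) tool shift [ 0.0002  0.001  -0.0012]
```

View pics/a6.png

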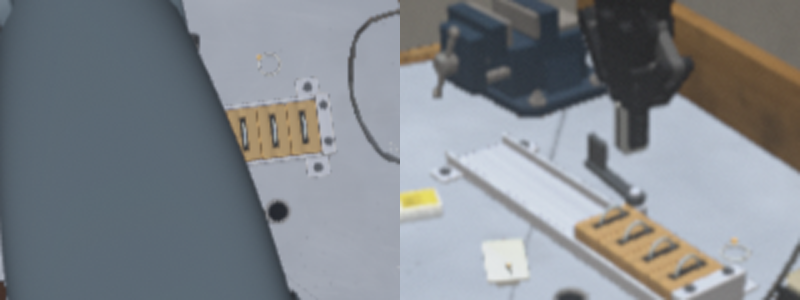

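The fingertips at crop ~(632,150) stand outside the tab (597,150), low and clear. I'll push in and follow the arc, 8° per row.

Emit:
send_rows(increments=[[0.004,0.001,-0.001,0],[0.004,0,0,0],[0.004,0,0,0],[0.0074,0.0014,0,-8],[0.0074,0.0014,0,-8]])

```text
time: 11.25
ee_pos: [0.5177, 0.2109, 0.0266]
ee_rot: [-0.394, 3.116, -0.0]
wrist_force: [0.9, -0.4, -0.7]
opening: -0.002
grasp_force: 0.3
```

```bash
cat >> h.py <<'E'
def arc(c,sn):
    s=ctrl.read_state();M=Ro.from_rotvec(s["ee_rot"]).as_matrix();y=np.arctan2(M[1,0],M[0,0])-S[2]
    th=np.degrees(y)%360-270
    d=w2r(s["ee_pos"])[:2]-[.013,.037];a=np.radians(th)
    print("tool theta",th.round(1),"along arm",(d@[-np.cos(a),-np.sin(a)]).round(4),"behind arm",(d@[-np.sin(a),np.cos(a)]).round(4))
E
python3 -c "
from h import *
show();arc(0,0)"
```

```text
t 11.25 rail [-0.0405  0.0451  0.0266] world [0.5177 0.2109 0.0266] yaw-rail deg -81.74 F [ 0.9 -0.4 -0.7] op -0.0 q6 0.02
tool theta 8.3 along arm 0.0518 behind arm 0.0157
```

Emit:
send_rows(increments=[[0.0074,0.0014,0,-8],[0.0074,0.0014,0,-8],[0.0074,0.0014,0,-8],[0.0074,0.0014,0,-8],[0.0074,0.0014,0,-8]])

```text
time: 11.88
ee_pos: [0.4828, 0.1987, 0.0266]
ee_rot: [-1.436, 2.793, -0.0]
wrist_force: [1.5, -0.3, -0.0]
opening: 0.0
grasp_force: 0.3
```

```bash
python3 -c "
from h import *
show();arc(0,0)"
```

```text
t 11.88 rail [-0.0321  0.0091  0.0266] world [0.4828 0.1987 0.0266] yaw-rail deg -41.72 F [ 1.5 -0.3 -0. ] op 0.0 q6 -0.69
tool theta 48.3 along arm 0.0508 behind arm 0.0151
```

Emit:
send_rows(increments=[[0.0074,0.0014,0,-8],[0.0074,0.0014,0,-8],[0.0074,0.0014,0,-8],[0.0074,0.0014,0,-8],[0.0055,0.001,0,-6]])

```text
time: 12.5
ee_pos: [0.4644, 0.1687, 0.0266]
ee_rot: [-2.266, 2.175, -0.0]
wrist_force: [0.1, 0.2, -0.8]
opening: -0.002
grasp_force: 0.3
```

Emit:
send_rows(increments=[[0.003,0.0005,0,-3],[0.001,0,0,0],[0.001,0,0,0],[0,0,0,0]])

```text
time: 13.0
ee_pos: [0.4639, 0.1661, 0.0266]
ee_rot: [-2.316, 2.116, 0.006]
wrist_force: [-0.5, 7.0, 1.5]
opening: 0.005
grasp_force: 3.5
```

```bash
python3 -c "
from h import *
show();arc(0,0)"
```

```text
t 13.0 rail [-0.0017 -0.0131  0.0266] world [0.4639 0.1661 0.0266] yaw-rail deg -0.97 F [-0.5  7.   1.5] op 0.0 q6 -1.46
tool theta 89.0 along arm 0.0503 behind arm 0.0139
```

7 N against about 0.4 N of friction means it's on the firm stop. A brief extra press, then retreat.

Emit:
send_rows(increments=[[0.001,0,0,0],[0.001,0,0,0],[0,0,0,0]])

```text
time: 13.38
ee_pos: [0.464, 0.166, 0.0267]
ee_rot: [-2.315, 2.113, 0.011]
wrist_force: [-2.0, 10.5, 1.1]
opening: -0.004
grasp_force: 5.5
```

Emit:
send_rows(increments=[[-0.005,0,0,0],[-0.01,0,0,0],[-0.025,0,0,0],[0,0,-0.03,0],[0,0,-0.04,0]])

```text
time: 14.0
ee_pos: [0.4594, 0.2013, 0.0954]
ee_rot: [2.316, -2.117, -0.002]
wrist_force: [0.5, 0.0, 0.0]
opening: 0.003
grasp_force: 0.0
```

Emit:
send_rows(increments=[[0,0,-0.05,0],[-0.04,0,-0.04,0],[-0.04,0,0,0],[-0.04,0,0,0],[0,0,0,0]])

```text
time: 14.62
ee_pos: [0.4496, 0.3231, 0.1859]
ee_rot: [2.322, -2.116, 0.001]
wrist_force: [-0.4, 0.1, -0.3]
opening: 0.001
grasp_force: 0.0
```

```bash
python3 -c "
from h import *
show()
t=ctrl.camera('top')[130:280,230:430];s=ctrl.camera('side')[160:250,270:390]
f=lambda a:cv2.resize(a,(400,300),interpolation=2)
cv2.imwrite('pics/a7.png',cv2.hconcat([f(t),f(s)]))
for n,z in dict(block1_mid=.013,block4_mid=.013,keeper_tab=.03).items():
    for r in ctrl.tip_of(n,'side')[:1]: print(n,r['score'],w2r(at('side',r['position'],z)))"
```

```text
t 14.62 rail [-0.1593 -0.0106  0.1859] world [0.4496 0.3231 0.1859] yaw-rail deg -0.82 F [-0.4  0.1 -0.3] op 0.0 q6 -1.16
block1_mid 0.82 [0.10848474 0.00358008 0.013     ]
block4_mid 0.68 [ 0.04380036 -0.00020565  0.013     ]
keeper_tab 0.78 [ 0.01111995 -0.0121935   0.03      ]
```

View pics/a7.png

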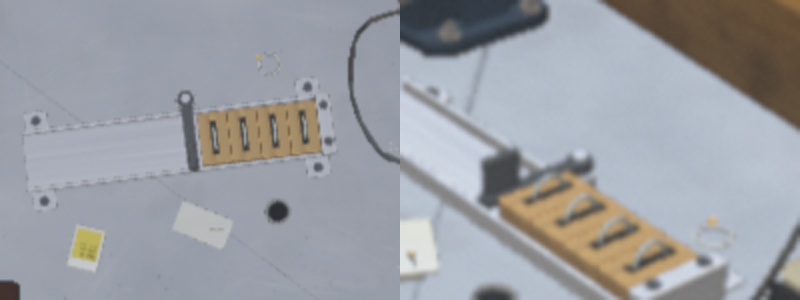

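The picture shows the row closed against the stop (block 1 front at ~(320,125)). The keeper lies square across the channel from (186,98) to (194,170), just behind the row. The other items are where they were, and the arm is clear.

```bash
python3 -c "
from cell import ctrl
print(ctrl.sign_off())"
```

```text
the job is handed in; nothing more can be done
None
```

I pushed the row home against the end stop and swung the keeper fully shut behind it, with the other bench items left in place; I've handed the job in, but no verdict came back.

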